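# Nudge the test disc into its block and swing the keeper over it

### The arm

A 6-joint arm with a two-finger parallel gripper is mounted at the origin on the work surface. World frame = base frame: x ahead of the robot, y to its left, z up, the work surface at z = 0. Lengths are in m, angles in rad, forces in N, time in s.
With the tool pointing down it reaches from about 0.325 to 0.9 m from the base axis. Payload 6.1 kg.
Tool frame: the origin (TCP) lies at the very end of the fingers, on their centre line; the grasp point (between the pads) lies tcp_to_grasp behind it (tcp_to_grasp is the distance from the TCP to the grasp point, in m); z points along the fingers, y is the direction in which the jaws open and shut (so a half turn about z gives the same grasp; the last joint's range is limited). The gripper opens to 87 mm and grips with 3 to 60 N. Pads are 19 mm wide; open, the fingers measure 117 mm over their backs; the gripper's body (75 mm by 190 mm) begins 51 mm behind the grasp point.
Start: joints at [1.054, 0.22, 1.526, -0, 1.395, -0.126], TCP at [0.238, 0.578, 0.223] pointing down, gripper open.
Joint ranges: [-2.98, 2.98], [-0.91, 2.08], [0.09, 2.57], [-1.24, 4.39], [0.2, 2.65], [-2.68, 2.68]. Speed limits (rad/s): [2.57, 2.57, 3.01, 3.14, 3.14, 3.14].

### API

Orientations are given as a unit quaternion [x, y, z, w].
In Python, from bench import * gives the robot as it stands.
- The arm moves only by the tool arm_command, never from a script. Its arguments are lists of equal length, an entry for each row: "dp": the shift along the tool's x, y, z in m, a list of three; "yaw": the turn about the tool's z in rad. A call has 1 to 5 rows; each row is the pose to reach, as a shift and turn from the pose commanded when the call began, along the tool's axes at that moment; what a row does not reach only later rows make up. A row lasts 1/8 s, in which the tool goes at most 62.5 mm and 10.7 degrees, less where a joint would pass 70% of its speed; a pose out of reach is approached as far as the arm can. A call with a gripper value outside its range is refused whole. "grip" is the finger opening in m, from 0 to 0.087, set as the call begins (left out, the last holds). The fingers move at their own pace and stop on an object; "force" is the grip in N (left out, the last holds). Time passes only in rows, so rows that repeat a pose let the fingers close. It gives the time, the measured TCP pose, the force and the opening at its end, in the units of the state.
- state(): the state, without advancing time (a new reading comes with each control period).
- read_camera(name): name is "side" or "top" or "wrist"; returns the picture (384x512x3 uint8, red, green, blue); there is no depth.
- camera_info(name): a dict with "camera_matrix" (3x3 intrinsics, pixels), "k1" (the pictures are not rectified: a ray, as slopes to the right and down, at radius r is drawn at 1 + k1 r^2 times it, then the intrinsics apply), "R" (3x3) and "t" (3): a world point X has camera coordinates R X + t. Camera axes: x right, y down, z forward; pixel columns grow to the right and rows downward; lengths in m; the calibration is good to about 2 mm. A picture is of the moment at which its call begins: read the wrist's pose just before it. camera_info takes no time and is no camera call; for the wrist camera it gives the pose at the moment of the call.
- close_job(): hands the job in, once; it reports no verdict.
Trained networks look in the newest picture that a camera, given by its name, has taken for a name from the list of things; names that differ only in an ending like _2 or _b are one class to them, and where a whole thing is asked for, a point or a joint stands for the part that bears it (a point fixed in the world has none). Each returns a list of dicts, best first, with "confidence" (0 to 1); they miss things now and then, are a little off and sometimes report something else, mostly with a low value. They report only what shows in the picture. A call takes as long as a camera call. They do not tell look-alikes from the thing itself.
- search_frame(camera, label): "at" ([column, row] in pixels, amid what is visible of it).
The state is a dict: "clock": time; "joint_pos": joint angles; "qd": joint speeds; "joint_torque": joint torques, N m; "tool_pos": TCP position; "eef_rot": TCP orientation; "wrist_force": force on the tool from outside, world axes, zero at the start; "moment": the same for the moment, N m; "finger_gap": finger opening in m.
Only numpy, scipy, OpenCV 4.12 (cv2) and the standard library are available. Lean on these libraries where they do the work, as an engineer would, in place of code of your own. Each camera call takes 0.05 s, during which the arm holds its last target. There are 200 camera calls.

### The job

One of the two plywood blocks still has to be loaded: push its loose black disc across the top with the fingertips until it drops flat into the round recess, without lifting it or pushing it off the block. Then push the upright post of that block's steel keeper until the bar swings over the disc and reaches its stop. Leave the block that is already loaded, and the other things on the bench, as they are.

Things in the scene. Friction and masses are not known exactly. Their poses are not given: they have to be found in the camera images.
- block: the plywood block still to be loaded, 180 x 124 x 36 mm: a loose disc lies on top beside an empty round recess, its steel keeper is swung aside. Fixed. Origin: centre of its underside, on the table; x along its length, y along its width, z up, top face 36 mm up. Recess centre at x = 30, y = 0 mm, keeper pivot at x = 30, y = 46 mm. Left or right of the other block
- block_recess (a point): centre of the mouth of that block's recess, level with its top face. The recess is round, 50 mm across, 10 mm deep with a flat floor, its rim lightly bevelled. Axes as the block's
- disc_center (a point): centre (half-way up) of the loose disc: black hard plastic, 44 mm across, 8 mm thick, 30 to 60 g, lying flat on the block's top face on the robot's side of the recess, its centre about 65 to 90 mm from the recess's. z is its axis. Lying home, it is 2 mm below the block's top face
- block_pivot (a point): keeper's pivot on that block, at the level of the block's top face. The keeper is a flat steel bar, 66 x 14 mm, its underside 2 mm and its top 6 mm above the block's top face (it passes over a disc that lies home, not over one that does not). A screw head at the pivot reaches 11 mm up
- block_post (a point): middle of the upright steel post on the keeper, 12 mm in diameter, 50 mm from the pivot, reaching from 6 to 26 mm above the block's top face (this point is 16 mm above it). Pushing it sideways swings the keeper
- block_keeper (a joint): angle of that keeper, rad. At 0 it points along the block's +x, clear of the recess; it grows clockwise seen from above; at 1.571 it meets its stop, pointing along the block's -y, straight across the middle of the recess. Starts at 0 to 0.45. Light friction (under 1 N at the post), no spring: stays where it is left
- loaded: the other block, alike in all sizes, already loaded: its disc is home and its keeper lies across it. Fixed. Origin: centre of its underside, on the table; x along its length, y along its width, z up, top face 36 mm up. To be left alone
- disc2_center (a point): centre of the disc that is home in the loaded block
- loaded_keeper (a joint): angle of the loaded block's keeper, rad, same meaning; starts shut, at about 1.56
- bushing: steel bushing, a ring 30 mm across, 22 mm high, standing between the two blocks. Loose; a bystander
- strip: orange plastic test strip lying flat, dumb-bell shaped, 100 x 14 x 4 mm, on the robot's side of the blocks. Loose; a bystander
- weight: brass weight with a knob, 40 mm across, 58 mm high, to the right of the blocks. Loose; a bystander
- jar: small glass jar, 60 mm across, 75 mm high, to the left and beyond. Loose; a bystander
- driver: screwdriver lying to the left of the blocks. Loose; a bystander
- brush: hand brush lying beyond the blocks. Loose; a bystander
- pad: white plastic cutting pad with a steel plate on it, 110 x 75 x 32 mm, to the right and beyond. Loose; a bystander
- disc: the same loose disc; origin at the centre of its underside, z its axis
- loaded_recess (a point): centre of the mouth of the loaded block's recess
Not all that is in view belongs to the job. Leave any red or yellow look-alike of the part that bears disc2_center alone. Leave any green look-alike of the block alone.

How it is judged:
On the way, in this order (a step that is already met when the one before it is completed fails the run):
1. the disc lies flat in the recess, the keeper not yet over it (horizontal distance between disc_center and block_recess below 0.006 m and height (world z) of disc_center between 0.026 and 0.0325 m and angle between disc_center's own z axis and vertical below 0.1 rad and value of joint block_keeper below 0.8 rad), for 0.2 s.
2. the keeper is swung over the disc to its stop (value of joint block_keeper above 1.42 rad), for 0.2 s.
At the end, for the whole second after the job is handed in: The disc lies flat (within 0.1 rad) and at rest on the floor of the block's recess, within 6 mm of its centre; that block's keeper is within 0.15 rad of its stop; the other block is still loaded, its disc home and its keeper shut (horizontal distance between disc_center and block_recess below 0.006 m and height (world z) of disc_center between 0.026 and 0.0325 m and angle between disc_center's own z axis and vertical below 0.1 rad and value of joint block_keeper above 1.42 rad and linear speed of disc below 0.02 m/s and value of joint loaded_keeper above 1.35 rad and horizontal distance between disc2_center and loaded_recess below 0.006 m and height (world z) of disc2_center below 0.0325 m); the robot touches nothing.
It fails at once if the disc is lifted (its centre more than 15 mm above where it lies on the block's top face) (height (world z) of disc_center above 0.055 m).
It fails at once if the disc is pushed off the block (height (world z) of disc_center below 0.022 m).
It fails at once if the loaded block is disturbed: its disc moves more than 8 mm or its keeper turns more than about 0.2 rad (distance of disc2_center from where it was at the start of the episode above 0.008 m or value of joint loaded_keeper below 1.35 rad).
It fails at once if a bystander is moved by more than 30 mm (distance of any of bushing, strip, weight, jar, driver, brush, pad from where it was at the start of the episode above 0.03 m).
It also fails if it takes over 50 s, if anything falls off the work surface, if the arm or the gripper's body presses on something with over 40 N, if the wrist force passes 120 N, or if a joint passes its speed limit or range.

## Working session

There is one attempt and no reset: what is moved stays moved. The work goes in short steps, Python scripts to look and compute and a tool call to move; the robot and the scene stay as the last step left them, time stands still between calls to the robot, and variables do not carry over. Pictures are saved under pics/ and viewed, on a budget of 10 in all, crops included, one or two more only if the job needs it, and the job is handed in when it is done.

Besides the shell and the picture viewer there is one more tool, called as a command line: name --pt "numbers of a row" for each row, then --argument value for the rest. arm_command: Moves the arm, as the interface text tells. Its arguments: {"type":"object","properties":{"dp":{"type":"array","items":{"type":"array","items":{"type":"number"}}},"yaw":{"type":"array","items":{"type":"number"}},"grip":{"type":"number"},"force":{"type":"number"}},"required":["dp","yaw"]}

```bash
ls; mkdir -p pics
cat > h.py <<'E'
from bench import *
import numpy as np, cv2
def ray(cam,px,info=None):
    i=info or camera_info(cam);K=np.array(i["camera_matrix"]);k=i["k1"]
    R=np.array(i["R"]);t=np.array(i["t"])
    d=np.array([(px[0]-K[0,2])/K[0,0],(px[1]-K[1,2])/K[1,1]]);u=d.copy()
    for _ in range(30): u=d/(1+k*(u@u))
    return -R.T@t, R.T@np.array([u[0],u[1],1.])
def onz(cam,px,z,info=None):
    o,d=ray(cam,px,info); return o+d*(z-o[2])/d[2]
def proj(cam,X,info=None):
    i=info or camera_info(cam);K=np.array(i["camera_matrix"]);k=i["k1"]
    c=np.array(i["R"])@np.array(X)+np.array(i["t"]);s=c[:2]/c[2];s=s*(1+k*(s@s))
    return np.array([K[0,0]*s[0]+K[0,2],K[1,1]*s[1]+K[1,2]])
E
python3 - <<'E'
from h import *
ims=[]
for c in ["top","side"]:
    im=read_camera(c); cv2.imwrite(f"pics/{c}0.png",im[:,:,::-1]); 
    i=camera_info(c); print(c,(-np.array(i["R"]).T@np.array(i["t"])).round(3))
    for l,z in [("block",.036),("loaded",.036),("disc_center",.044),("disc2_center",.036),("block_post",.052),("block_pivot",.047)]:
        for d in search_frame(c,l)[:4]: print(c,l,np.round(d["at"],1),round(d["confidence"],2),onz(c,d["at"],z).round(3))
s=state();print(s["tool_pos"],s["eef_rot"],s["clock"])
E
```

```text
pics
top [ 0.359 -0.011  1.055]
top block [313.8 206.6] 0.77 [ 0.522 -0.169  0.036]
top block [397.8 293.7] 0.6 [ 0.292 -0.374  0.036]
top loaded [186.4 206.3] 0.8 [0.528 0.175 0.036]
top disc_center [ 94.9 228.5] 0.69 [0.472 0.412 0.044]
top disc_center [311.1 222.2] 0.62 [ 0.478 -0.159  0.044]
top disc2_center [141.2 192.2] 0.77 [0.569 0.298 0.036]
top disc2_center [196.8 150.5] 0.55 [0.685 0.149 0.036]
top block_post [393.3 264.5] 0.57 [ 0.365 -0.364  0.052]
top block_post [305.9 182. ] 0.5 [ 0.586 -0.149  0.052]
top block_pivot [313.2 204.3] 0.92 [ 0.526 -0.166  0.047]
top block_pivot [396.7 294.3] 0.78 [ 0.291 -0.367  0.047]
side [-0.163 -0.93   0.857]
side block [287.1 241.9] 0.86 [ 0.494 -0.203  0.036]
side block [267.2 327. ] 0.86 [ 0.279 -0.397  0.036]
side loaded [220. 181.] 0.89 [0.511 0.143 0.036]
side disc_center [271.2 232.6] 0.69 [ 0.478 -0.156  0.044]
side disc2_center [217.6 180.7] 0.66 [0.506 0.149 0.036]
side disc2_center [207.4 165.1] 0.51 [0.529 0.246 0.036]
side block_post [327.6 294.5] 0.54 [ 0.439 -0.414  0.052]
side block_post [291.9 297.1] 0.48 [ 0.368 -0.372  0.052]
side block_pivot [267.9 324. ] 0.9 [ 0.279 -0.399  0.047]
side block_pivot [285.7 239.9] 0.58 [ 0.488 -0.205  0.047]
[0.2380766  0.577875   0.22255675] [ 1.94160353e-01  9.80969805e-01 -2.68313983e-06 -2.77185669e-07] 0.7
```

Run:
```python
import cv2
a=cv2.imread("pics/top0.png")
cv2.imwrite("pics/top0b.png",cv2.resize(a,(768,576),interpolation=cv2.INTER_CUBIC))
```

```text
(no output)
```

View pics/top0b.png

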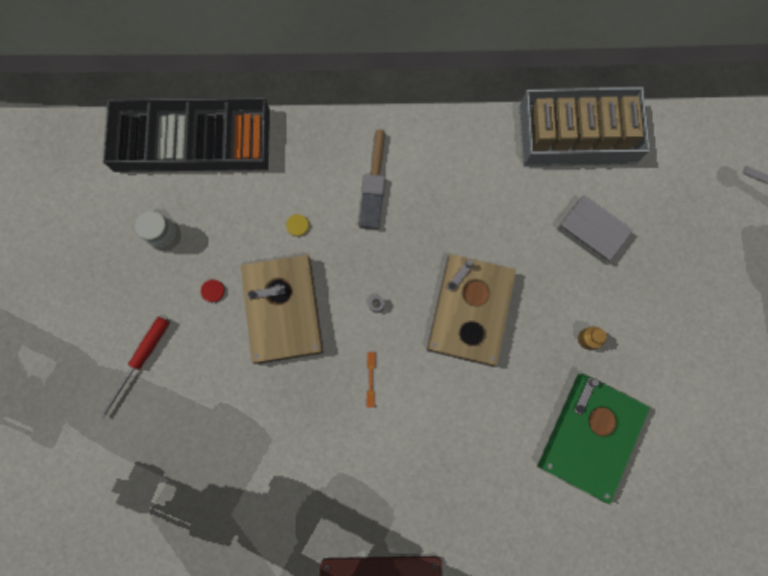

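Image shown at 1.5x. The three block candidates are:
- Right plywood at (472,310): empty recess (476,292), black disc (472,333), keeper swung aside.
- Left plywood at (281,308): keeper across its disc, so already loaded.
- Green at (597,437): a look-alike.

The right plywood block is the one to load. I'll move over it and confirm from near.

arm_command --pt "-0.037 -0.047 0" --pt "-0.074 -0.094 0" --pt "-0.111 -0.141 0" --pt "-0.148 -0.188 0" --pt "-0.185 -0.235 0" --yaw '[0,0,0,0,0]' --grip 0.025

```text
clock: 1.32
tool_pos: [0.3199, 0.2885, 0.2228]
eef_rot: [0.194, 0.981, 0.0, 0.001]
wrist_force: [0.1, -0.6, 0.3]
finger_gap: 0.045
```

arm_command --pt "-0.037 -0.047 0" --pt "-0.074 -0.094 0" --pt "-0.111 -0.141 0" --pt "-0.148 -0.188 0" --pt "-0.185 -0.235 0" --yaw '[0,0,0,0,0]'

```text
clock: 1.95
tool_pos: [0.4015, 0.0004, 0.2231]
eef_rot: [0.194, 0.981, 0.0, 0.001]
wrist_force: [0.4, -0.5, 0.5]
finger_gap: 0.0249
```

arm_command --pt "-0.037 -0.047 0" --pt "-0.074 -0.094 0" --pt "-0.107 -0.132 0" --pt "-0.107 -0.132 0" --pt "-0.107 -0.132 0" --yaw '[0,-0.08,-0.165,-0.165,-0.165]'

```text
clock: 2.58
tool_pos: [0.4494, -0.16, 0.2223]
eef_rot: [0.113, 0.994, 0.0, -0.0]
wrist_force: [0.6, -0.2, -0.4]
finger_gap: 0.0247
```

Run:
```python
from h import *
s=state();print(s["tool_pos"],s["eef_rot"],s["clock"],s["finger_gap"],s["joint_pos"])
i=camera_info("wrist");im=read_camera("wrist"); cv2.imwrite("pics/w1.png",im[:,:,::-1]);np.save("w1.npy",i,allow_pickle=True)
print((-np.array(i["R"]).T@np.array(i["t"])).round(3),np.array(i["R"]).round(2))
for l,z in [("block",.036),("disc_center",.044),("block_post",.052),("block_pivot",.047)]:
    for d in search_frame("wrist",l)[:4]: print(l,np.round(d["at"],1),round(d["confidence"],2),onz("wrist",d["at"],z,i).round(3))
```

```text
[ 0.44943405 -0.15998065  0.22230188] [ 1.13315420e-01  9.93558912e-01  3.90360252e-04 -3.90264845e-04] 2.575 0.024729714810273064 [-5.07795686e-01 -1.39983623e-01  1.89853640e+00  4.28476411e-04
  1.38406043e+00 -1.85155307e+00]
[ 0.367 -0.141  0.385] [[ 0.22  0.97 -0.  ]
 [ 0.93 -0.21  0.3 ]
 [ 0.3  -0.07 -0.95]]
block [267.2 207.1] 0.87 [ 0.5   -0.159  0.036]
block [49.5 75.9] 0.76 [ 0.314 -0.341  0.036]
disc_center [257.6 193.6] 0.67 [ 0.479 -0.166  0.044]
disc_center [263.6 208.8] 0.4 [ 0.498 -0.163  0.044]
block_post [ 49.2 132.1] 0.81 [ 0.366 -0.354  0.052]
block_pivot [45.8 73. ] 0.77 [ 0.313 -0.337  0.047]
```

View pics/w1.png

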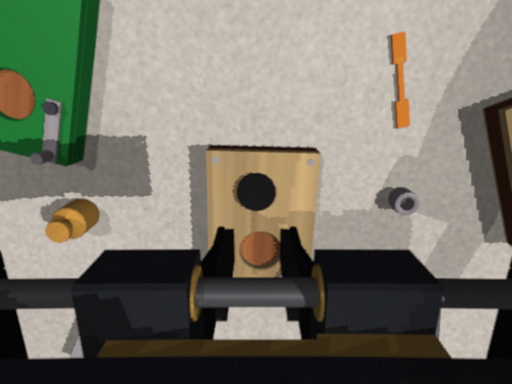

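Seen from near, the plywood block shows its near edge from (208,148) to (319,151), the loose disc at (256,191) and the empty recess at (259,249). I'll fit the block's pose from both cameras.

```bash
cat > fit.py <<'E'
from h import *
from scipy.optimize import least_squares
iw=np.load("w1.npy",allow_pickle=True).item()
w=cv2.imread("pics/w1.png");t=cv2.imread("pics/top0.png")
def blob(im,mask,near):
    n,l,s,c=cv2.connectedComponentsWithStats(mask.astype(np.uint8))
    k=l[near[1],near[0]]; return (l==k).astype(np.uint8),s[k],c[k]
# discs: dark blob, top rim
for cam,im,p,inf in [("wrist",w,(256,191),iw),("top",t,(314,222),None)]:
    m,s,c=blob(im,im.max(2)<45,p);print(cam,"disc",s,c,onz(cam,c,.0435,inf).round(4))
# recess red-brown floor
for cam,im,p,inf in [("wrist",w,(259,249),iw),("top",t,(317,195),None)]:
    h=cv2.cvtColor(im,cv2.COLOR_BGR2HSV); print(h[p[1],p[0]])
    m,s,c=blob(im,(h[...,0]<13)&(h[...,1]>90)&(h[...,2]>60),p);print(cam,"recess",s,c,onz(cam,c,.026,inf).round(4),onz(cam,c,.036,inf).round(4))
# block top outline in top view
h=cv2.cvtColor(t,cv2.COLOR_BGR2HSV)
m=((h[...,1]>60)&(h[...,2]>120)).astype(np.uint8)
m[:,:280]=0;m[:,350:]=0;m[:160]=0;m[250:]=0
m=cv2.morphologyEx(m,cv2.MORPH_CLOSE,np.ones((3,3)))
cs=max(cv2.findContours(m,0,2)[0],key=cv2.contourArea)
r=cv2.minAreaRect(cs);b=cv2.boxPoints(r);P=np.array([onz("top",q,.036)for q in b]);print("top box",b.round(1).tolist(),P[:,:2].round(4).tolist(),[np.linalg.norm(P[i]-P[i-1]).round(4) for i in range(4)],P.mean(0).round(4))
for q in [(208,148),(319,151)]: print("wrist corner",onz("wrist",q,.036,iw).round(4))
c=t[155:255,270:360];cv2.imwrite("pics/topc.png",cv2.resize(c,None,fx=6,fy=6,interpolation=cv2.INTER_CUBIC))
E
python3 fit.py
```

```text
wrist disc [ 237  174   38   36 1075] [255.54139535 191.38697674] [ 0.4762 -0.1674  0.0435]
top disc [307 215  15  15 180] [314.14444444 221.82222222] [ 0.4794 -0.1672  0.0435]
[ 12 162 126]
wrist recess [241 232  38  33 957] [259.54440961 247.99268548] [ 0.5542 -0.1805  0.026 ] [ 0.549  -0.1794  0.036 ]
[ 12 140 104]
top recess [310 188  15  15 165] [316.83030303 194.95757576] [ 0.5554 -0.1808  0.026 ] [ 0.5535 -0.1791  0.036 ]
top box [[286.1000061035156, 231.89999389648438], [300.20001220703125, 169.10000610351562], [328.5, 175.5], [314.29998779296875, 238.3000030517578]] [[0.4546, -0.0922], [0.6267, -0.1368], [0.6073, -0.2137], [0.4365, -0.1668]] [np.float64(0.0767), np.float64(0.1778), np.float64(0.0793), np.float64(0.1772)] [ 0.5313 -0.1524  0.036 ]
wrist corner [ 0.419  -0.2069  0.036 ]
wrist corner [ 0.4492 -0.0906  0.036 ]
```

View pics/topc.png

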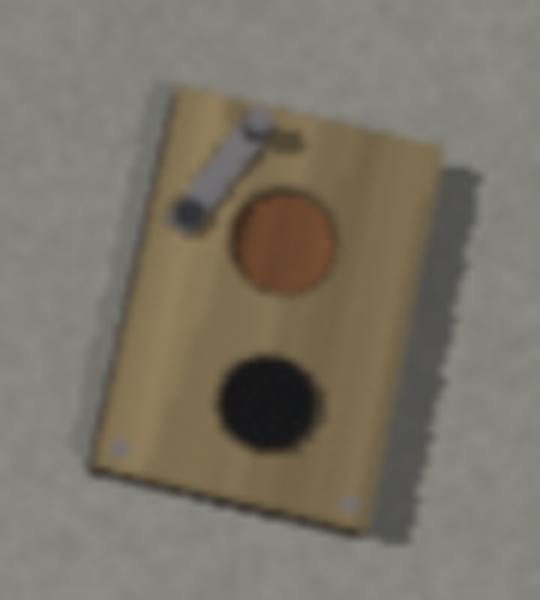

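Right plywood block confirmed. In the crop (origin (270,155), 6x) its corners are (177,85), (443,145), (363,530) and (93,465). The recess is at (285,242), disc (268,403), pivot screw (188,214) and post (258,123).

Run:
```python
from h import *
g=lambda p,z:onz("top",(270+p[0]/6-.42,155+p[1]/6-.42),z)[:2]
C=np.array([g(p,.036) for p in [(177,85),(443,145),(363,530),(93,465)]])
print(C.round(4).tolist(),[np.linalg.norm(C[i]-C[i-1]).round(4) for i in range(4)],C.mean(0).round(4))
ex=(C[0]-C[3]+C[1]-C[2]);a1=np.arctan2(ex[1],ex[0]);ey=C[0]-C[1]+C[3]-C[2];a2=np.arctan2(ey[1],ey[0])-np.pi/2;a=(a1+a2)/2
print("ang",a1,a2);ex=np.array([np.cos(a),np.sin(a)]);ey=np.array([-ex[1],ex[0]])
print("recess from corners",C.mean(0)+.03*ex, "pivot",C.mean(0)+.03*ex+.046*ey, "obs pivot",g((188,214),.047),"post top",g((258,123),.062))
v=g((258,123),.062)-g((188,214),.047);print("keeper",a-np.arctan2(v[1],v[0]),np.linalg.norm(v))
for n,D in (("wr",[.4762,-.1674]),("top",[.4794,-.1672])):
    d=np.array([.5548,-.1806])-D;print(n,"disc->recess",np.linalg.norm(d),np.arctan2(d[1],d[0]),"in block",(-d)@ex,(-d)@ey)
```

```text
[[0.6279, -0.1338], [0.5975, -0.2541], [0.4235, -0.2078], [0.4541, -0.0896]] [np.float64(0.1793), np.float64(0.1241), np.float64(0.18), np.float64(0.1221)] [ 0.5258 -0.1713]
ang -0.2545708353643636 -0.2503115158331768
recess from corners [ 0.55480516 -0.17880691] pivot [ 0.56629451 -0.13426485] obs pivot [ 0.56503349 -0.13505695] post top [ 0.60291204 -0.16610889]
keeper 0.43424272287028154 0.048979663479091363
wr disc->recess 0.07970069008484175 -0.16638630054510936 in block -0.07940576275805898 -0.006850170859974648
top disc->recess 0.07658145989728843 -0.17588248586056707 in block -0.07635713860702761 -0.0058572505279499
```

The measurements agree: block 180 x 123 mm, two recess estimates within 2 mm, keeper at about 0.43 rad. The disc is 78 mm from the recess. I'll lower slightly open fingers behind the disc to cradle it.

arm_command --pt "0.015 -0.003 0.05" --pt "0.015 -0.003 0.1" --pt "0.015 -0.003 0.15" --pt "0.015 -0.003 0.176" --pt "0.015 -0.003 0.182" --yaw '[-0.058,-0.058,-0.058,-0.058,-0.058]'

```text
clock: 3.45
tool_pos: [0.4331, -0.1586, 0.0389]
eef_rot: [0.083, 0.997, 0.001, -0.002]
wrist_force: [0.3, 0.1, 0.9]
finger_gap: 0.0252
```

arm_command --pt "0 0 0" --pt "0 0 0" --yaw '[0,0]'

```text
clock: 3.7
tool_pos: [0.4358, -0.1606, 0.0422]
eef_rot: [0.084, 0.996, -0.001, 0.001]
wrist_force: [-0.1, 0.8, 0.6]
finger_gap: 0.0248
```

```bash
cat > look.py <<'E'
from h import *
import sys
s=state();q=s["eef_rot"];print(s["tool_pos"],"xang",2*np.arctan2(q[1],q[0]),s["clock"],s["wrist_force"])
a=2*np.arctan2(q[1],q[0]);X=np.array([np.cos(a),np.sin(a)]);Y=np.array([np.sin(a),-np.cos(a)])
d=np.array([.555,-.180])-s["tool_pos"][:2];print("tool xy to recess",d@X,d@Y)
out=[]
for c in ["top","side"]:
    im=read_camera(c);p=proj(c,[.54,-.17,.04]).astype(int)
    k=im[max(p[1]-50,0):p[1]+50,p[0]-65:p[0]+65];out.append(cv2.resize(k,(390*1,300),interpolation=cv2.INTER_CUBIC))
cv2.imwrite(f"pics/{sys.argv[1]}.png",np.hstack(out)[:,:,::-1])
E
python3 look.py l1
```

```text
[ 0.43583161 -0.16055789  0.04221606] xang 2.9741180709788266 3.7 [-0.13864509  0.83464765  0.57070974]
tool xy to recess -0.12074195018620677 0.0006944193527064005
```

View pics/l1.png

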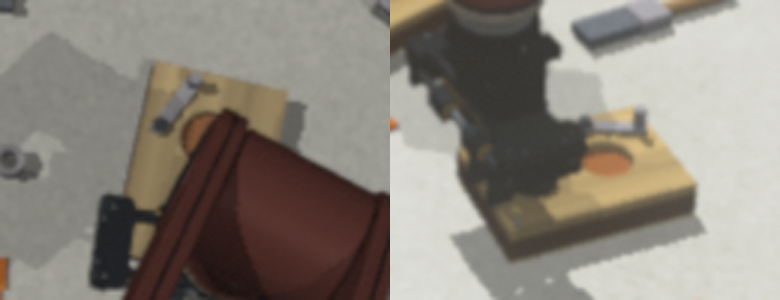

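The fingers are behind the disc and on its line to the recess (0.7 mm off), so I'll push along tool -x.

arm_command --pt "-0.01 0 0.0015" --pt "-0.02 0 0.0015" --pt "-0.03 0 0.0015" --pt "-0.04 0 0.0015" --pt "-0.05 0 0.0015" --yaw '[0,0,0,0,0]'

```text
clock: 4.42
tool_pos: [0.4845, -0.1684, 0.0389]
eef_rot: [0.084, 0.996, 0.0, -0.0]
wrist_force: [-0.1, 0.4, 0.4]
finger_gap: 0.025
```

```bash
python3 look.py l2
python3 - <<'E'
from h import *
i=camera_info("wrist");im=read_camera("wrist");cv2.imwrite("pics/w2.png",im[:,:,::-1])
print(proj("wrist",[.555,-.18,.036],i))
for d in search_frame("wrist","disc_center"): print(d)
for d in search_frame("side","disc_center"): print(d,onz("side",d["at"],.042))
E
```

```text
[ 0.48449893 -0.1684382   0.03891392] xang 2.973867941829263 4.425 [-0.09720264  0.4057031   0.38222058]
tool xy to recess -0.07144186095065959 0.00036985087515094793
[257.21817091 344.51199305]
{'at': [259.7, 277.7], 'confidence': 0.75}
{'at': [220.6, 134.6], 'confidence': 0.32} [0.67520102 0.39162641 0.042     ]
```

View pics/l2.png

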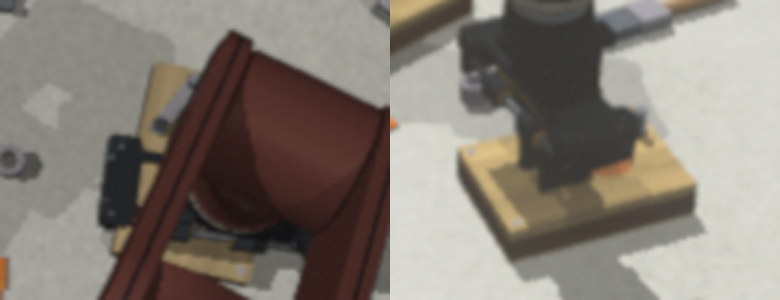

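The block and keeper are clear; the gripper hides the disc in both views. The wrist network puts it at (260,278), between the fingers. I'll push the rest of the way, more slowly.

arm_command --pt "-0.008 0 0" --pt "-0.016 0 0" --pt "-0.024 0 0" --pt "-0.032 0 0" --pt "-0.038 0 0" --yaw '[0,0,0,0,0]'

```text
clock: 5.3
tool_pos: [0.522, -0.1748, 0.0391]
eef_rot: [0.084, 0.996, -0.0, 0.0]
wrist_force: [0.3, -0.2, 0.1]
finger_gap: 0.0248
```

arm_command --pt "-0.004 0 0" --pt "-0.008 0 0" --pt "-0.008 0 0" --yaw '[0,0,0]'

```text
clock: 5.68
tool_pos: [0.5294, -0.1761, 0.0391]
eef_rot: [0.084, 0.996, -0.0, 0.0]
wrist_force: [0.7, -0.4, -0.1]
finger_gap: 0.0251
```

Run:
```python
from h import *
s=state();print(s["tool_pos"],s["wrist_force"],s["clock"])
i=camera_info("wrist");im=read_camera("wrist");im2=read_camera("side")
print(proj("wrist",[.555,-.18,.034],i))
p=proj("side",[.54,-.17,.04]).astype(int);k=im2[p[1]-50:p[1]+50,p[0]-65:p[0]+65]
cv2.imwrite("pics/w3.png",np.hstack([cv2.resize(im,(400,300)),cv2.resize(k,(390,300),interpolation=cv2.INTER_CUBIC)])[:,:,::-1])
for d in search_frame("wrist","disc_center"): print(d)
```

```text
[ 0.52937611 -0.17609612  0.03907426] [ 0.73335905 -0.41768759 -0.08891182] 5.675
[257.11352525 280.27195019]
{'at': [259.0, 263.0], 'confidence': 0.92}
```

View pics/w3.png

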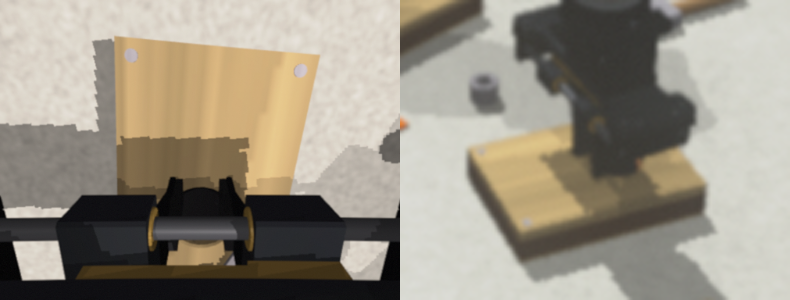

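The disc shows between the fingers, its near rim at about (205,190) in the left half. I'll lift off and back away to see whether it dropped in.

arm_command --pt "0.003 0 -0.03" --pt "0.003 0 -0.08" --pt "0.04 0 -0.1" --pt "0.1 0 -0.1" --pt "0.13 0 -0.1" --yaw '[0,0,0,0,0]' --grip 0.0

```text
clock: 6.45
tool_pos: [0.3986, -0.1535, 0.1388]
eef_rot: [0.084, 0.996, 0.0, -0.0]
wrist_force: [-0.9, 0.1, -0.4]
finger_gap: 0.0003
```

```bash
python3 look.py l4
python3 - <<'E'
from h import *
i=camera_info("wrist");im=read_camera("wrist");cv2.imwrite("pics/w4.png",im[:,:,::-1])
for c in ("wrist","side"):
  print(c,proj(c,[.555,-.18,.034],i if c=="wrist" else None))
  if c=="side": im=read_camera("side")
  m=(im.max(2)<45).astype(np.uint8)
  p=proj(c,[.555,-.18,.034],i if c=="wrist" else None).astype(int)
  n,l,s,ce=cv2.connectedComponentsWithStats(m)
  k=l[p[1],p[0]];print(k,s[k],ce[k],onz(c,ce[k],.034,i if c=="wrist" else None))
E
```

```text
[ 0.39861736 -0.15353118  0.13877183] xang 2.9737034488563 6.45 [-0.92407244  0.06134233 -0.40376074]
tool xy to recess -0.15860683535392067 3.512808402161838e-05
wrist [256.71145456 338.85931312]
18 [    0   226   512   158 43771] [250.11560165 318.86102671] [ 0.53040752 -0.18238967  0.034     ]
side [298.78287203 229.52971805]
0 [     0      0    512    384 187725] [264.49207085 193.04523638] [0.58532383 0.01311163 0.034     ]
```

View pics/l4.png

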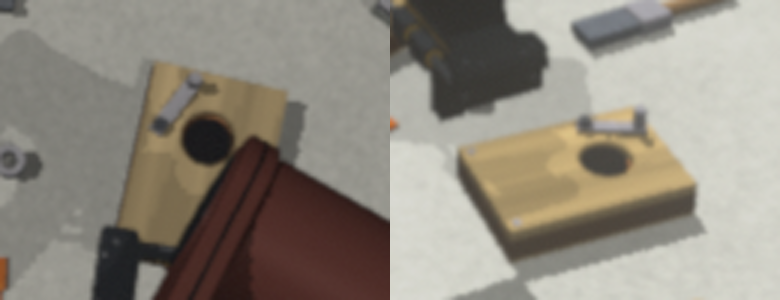

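The disc sits inside the recess, below the face and flat in both views, at (208,138) and (605,158). The keeper is unmoved, with its post at (195,82). Next I'll go to the far side of the post with closed fingers turned to face its path.

arm_command --pt "-0.055 0.009 0" --pt "-0.11 0.018 0" --pt "-0.165 0.027 0" --pt "-0.22 0.034 0" --pt "-0.232 0.036 0" --yaw '[-0.15,-0.3,-0.44,-0.484,-0.484]'

```text
clock: 7.28
tool_pos: [0.6389, -0.1573, 0.1373]
eef_rot: [-0.158, 0.987, 0.0, -0.0]
wrist_force: [0.5, -0.5, 0.6]
finger_gap: 0.0004
```

```bash
python3 look.py l5
```

```text
[ 0.63893997 -0.15728965  0.13732643] xang 3.4592045466478667 7.275 [ 0.51499922 -0.47916107  0.61911256]
tool xy to recess 0.08683403348463944 0.0046398801362627015
```

View pics/l5.png

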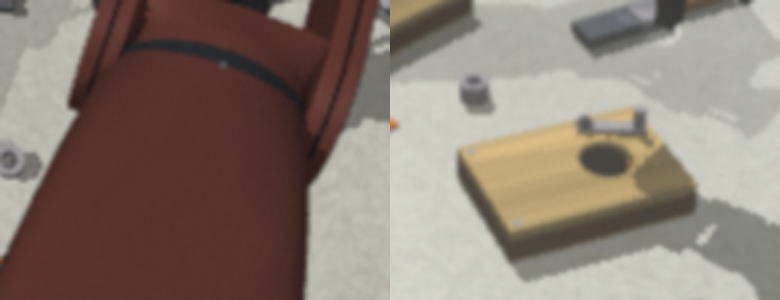

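The side view shows the disc home at (605,158) and the keeper and post, at (640,125), untouched. I'll descend beyond the post.

arm_command --pt "0 0 0.03" --pt "0 0 0.065" --pt "0 0 0.088" --pt "0 0 0.088" --pt "0 0 0.088" --yaw '[0,0,0,0,0]'

```text
clock: 8.0
tool_pos: [0.636, -0.158, 0.0526]
eef_rot: [-0.157, 0.988, -0.0, 0.001]
wrist_force: [-0.4, -1.3, 0.9]
finger_gap: 0.0005
```

```bash
cat > k.py <<'E'
from h import *
s=state();q=s["eef_rot"];a=2*np.arctan2(q[1],q[0]);print(s["tool_pos"],a,s["wrist_force"],s["clock"])
X=np.array([np.cos(a),np.sin(a)]);Y=np.array([np.sin(a),-np.cos(a)]);P=np.array([.5657,-.1347])
for th in (.43,.6,.8,1.0,1.2,1.4,1.571):
    b=-.2525-th; post=P+.05*np.array([np.cos(b),np.sin(b)]); d=post-.0155*X-s["tool_pos"][:2]; print(th,(d@X).round(4),(d@Y).round(4))
E
python3 k.py
```

```text
[ 0.63595968 -0.15798813  0.05255156] 3.457339836033074 [-0.43919492 -1.30691367  0.85318305] 8.0
0.43 0.017 0.0019
0.6 0.0245 -0.002
0.8 0.034 -0.005
1.0 0.0439 -0.006
1.2 0.0539 -0.0051
1.4 0.0634 -0.0021
1.571 0.071 0.0018
```

The post's arc stays within 6 mm sideways of the face centre, so a straight pull along tool +x will do.

arm_command --pt "0.01 -0.002 0.001" --pt "0.02 -0.002 0.001" --pt "0.03 -0.002 0.001" --pt "0.04 -0.002 0.001" --pt "0.05 -0.002 0.001" --yaw '[0,0,0,0,0]'

```text
clock: 8.62
tool_pos: [0.5883, -0.1754, 0.0504]
eef_rot: [-0.157, 0.988, -0.0, 0.0]
wrist_force: [1.6, -0.1, -0.0]
finger_gap: 0.0004
```

arm_command --pt "0.006 0 0" --pt "0.012 0 0" --pt "0.017 0 0" --pt "0.017 0 0" --yaw '[0,0,0,0]'

```text
clock: 9.12
tool_pos: [0.5722, -0.1803, 0.0498]
eef_rot: [-0.157, 0.988, 0.0, -0.0]
wrist_force: [0.6, -0.5, -0.2]
finger_gap: 0.0005
```

```bash
python3 k.py | sed -n '1p;7,8p'
```

```text
[ 0.57215367 -0.18025373  0.049824  ] 3.4577331732420724 [ 0.61275598 -0.49376156 -0.19751134] 9.125
1.4 -0.0042 -0.0008
1.571 0.0034 0.0032
```

Estimated angle is about 1.49 rad. I'll go the last few mm in small steps, watching the force.

arm_command --pt "0.001 0 0" --pt "0.002 0 0" --pt "0.003 0 0" --pt "0.003 0 0" --yaw '[0,0,0,0]'

```text
clock: 9.62
tool_pos: [0.5698, -0.181, 0.05]
eef_rot: [-0.157, 0.988, 0.0, 0.0]
wrist_force: [0.9, 1.5, -0.6]
finger_gap: 0.0005
```

arm_command --pt "0.001 0 0" --pt "0.0015 0 0" --pt "0.0015 0 0" --yaw '[0,0,0]'

```text
clock: 10.0
tool_pos: [0.5684, -0.1812, 0.0499]
eef_rot: [-0.157, 0.988, 0.0, -0.0]
wrist_force: [0.7, 5.1, -0.2]
finger_gap: 0.0002
```

The force is rising (5 N), so contact with the stop is likely. I'll back off, lift clear and look.

arm_command --pt "-0.006 0 0" --pt "-0.025 0 0" --pt "-0.025 0 -0.05" --pt "-0.025 0 -0.1" --pt "-0.025 0 -0.14" --yaw '[0,0,0,0,0]'

```text
clock: 10.62
tool_pos: [0.5928, -0.175, 0.1925]
eef_rot: [-0.157, 0.988, -0.001, 0.001]
wrist_force: [0.4, -0.8, 0.2]
finger_gap: 0.0002
```

arm_command --pt "0.05 -0.01 0" --pt "0.1 -0.02 0" --pt "0.15 -0.03 0" --pt "0.2 -0.04 0" --pt "0.24 -0.05 0" --yaw '[0,0,0,0,0]'

```text
clock: 11.25
tool_pos: [0.3828, -0.2929, 0.1904]
eef_rot: [-0.151, 0.988, -0.004, -0.004]
wrist_force: [0.8, 0.0, 0.1]
finger_gap: 0.0009
```

```bash
python3 look.py l6
```

```text
[ 0.38276935 -0.29294985  0.19036097] xang 3.4455837627028716 11.25 [0.842607   0.00252408 0.14913071]
tool xy to recess -0.19814313416871973 0.05621711283705848
```

View pics/l6.png

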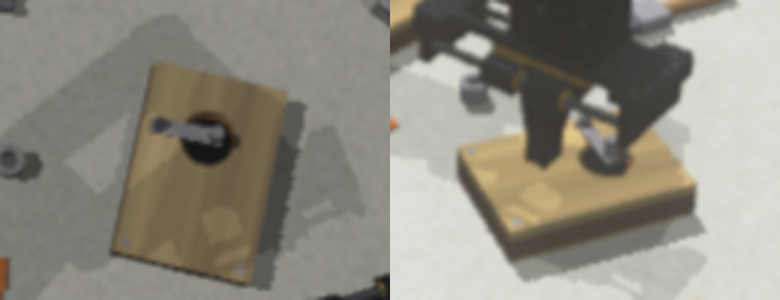

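The bar now lies across the disc, pivot at (160,126) and post at (217,133) in the left half. I'll measure its angle.

Run:
```python
from h import *
im=read_camera("top");p=proj("top",[.54,-.17,.04]).astype(int);o=p-[65,50]
P=np.array([.5657,-.1347])
f=lambda X:((proj("top",X)-o)*3+1).round(1)
print("pivot",f([*P,.047]))
for th in (1.2,1.4,1.5,1.571):
    b=-.2525-th;print(th,"post top",f([*(P+.05*np.array([np.cos(b),np.sin(b)])),.062]),"end",f([*(P+.06*np.array([np.cos(b),np.sin(b)])),.042]))
k=im[p[1]-25:p[1]+15,p[0]-25:p[0]+25]
cv2.imwrite("pics/l7.png",cv2.resize(k,None,fx=14,fy=14,interpolation=cv2.INTER_CUBIC)[:,:,::-1])
for th in (1.2,1.4,1.571):
    b=-.2525-th;print(th,(proj("top",[*(P+.05*np.array([np.cos(b),np.sin(b)])),.062])-(p-25)+.5)*14)
print((proj("top",[*P,.047])-(p-25)+.5)*14)
```

```text
pivot [159.3 124. ]
1.2 post top [216.9 113.2] end [224.2 116.4]
1.4 post top [217.7 124.2] end [225.2 129.4]
1.5 post top [217.2 129.7] end [224.6 135.8]
1.571 post top [216.6 133.5] end [223.8 140.4]
1.2 [454.68020324 180.40912783]
1.4 [458.28436129 231.77598667]
1.571 [453.02162974 275.40382966]
[185.79555379 231.09848125]
```

View pics/l7.png

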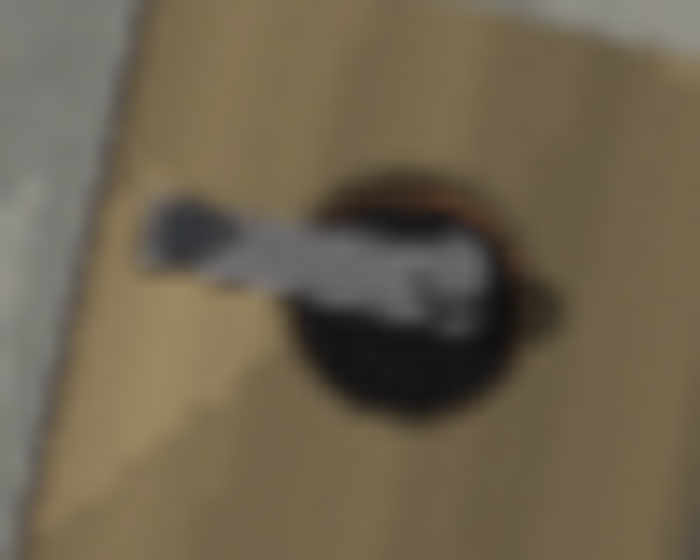

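The bar runs parallel to the block's width (slope about 0.26 against 0.2525), and the post top at about (460,263) fits 1.5 to 1.57 rad. The finger position at last contact gave about 1.57 rad, with the force rising at the stop. The disc lies home under the bar and the robot is clear, so I'll hand in.

```bash
python3 -c "
from bench import *
import numpy as np
s=state();print(s['tool_pos'],np.abs(s['qd']).max(),s['clock']);print(close_job())"
```

```text
[ 0.38385973 -0.29258752  0.19045608] 0.03877834795488276 11.4
the job is handed in; nothing more can be done
None
```

I loaded the right-hand plywood block and handed the job in at about 11.4 s. I cradled the disc between the slightly open fingertips and pushed it about 78 mm along the top until it dropped into the recess. Then I pulled the keeper's post round with closed fingers until the bar lay across the disc.

- **Disc:** after the push it showed flat and below the face in the top and side views, with the keeper still aside. It was still home under the bar in the last top view. I judged this by eye: the one numeric check I tried on it (a dark-blob fit) failed to isolate the disc.
- **Keeper:** its angle is about 1.5 to 1.57 rad by picture and about 1.57 by the finger position at last contact. Contact force rose to 5 N there, mostly along y rather than straight back along the push, which I did not explain.
- **Other things:** the robot stood clear at hand-in, at 0.19 m height. I never moved the arm near the loaded block or the bystanders, but I took no separate measurement of them at the end.

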